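Unmould the pressed soap bar and put it under the drying-rack shelf to cure

ROBOT

A 6-joint arm with a two-finger parallel gripper is mounted at the origin on the work surface. World frame = base frame: x ahead of the robot, y to its left, z up, the work surface at z = 0. Lengths are in mm, angles in rad, forces in N, time in s.
With the tool pointing down it reaches from about 275 to 750 mm from the base axis. Payload 10.2 kg.
Tool frame: the origin (TCP) lies where the fingers leave the gripper's body, on its centre line; the fingertips stand 73 mm ahead of it and the grasp point (between the pads) lies 54 mm ahead of it; z points along the fingers, x is the direction in which the jaws open and shut, and the axes are right-handed (so a half turn about z gives the same grasp; the last joint's range is limited). The gripper opens to 85 mm and grips with 20 to 120 N. Pads are 22 mm wide; open, the fingers measure 114 mm over their backs; the gripper's body (76 mm by 85 mm) begins 54 mm behind the grasp point. The pads swing forward as they close: fully open they stand 13 mm farther back than shut.
Start: joints at [-1.409, 0.313, 1.498, -0, 1.331, -0.223], TCP at [197.059, -486.62, 303.894] pointing down, gripper open.
Joint ranges: [-2.94, 2.94], [-0.97, 2.17], [0.19, 2.56], [-1.23, 4.37], [0.02, 3.11], [-2.88, 2.88]. Speed limits (rad/s): [2.39, 2.39, 3.01, 3.14, 3.14, 3.14].

INTERFACE

Orientations are given as [roll, pitch, yaw] about the fixed x, y, z axes, in that order (R = Rz(yaw) Ry(pitch) Rx(roll)).
In Python, from station import manip gives the robot as it stands.
- The arm moves only by the tool step_arm, never from a script. Its argument "series" is a list of rows, each a list of 6 numbers: the shift along the tool's x, y, z in m, then the turn, a rotation vector about the tool's x, y, z in rad. In form: [[tx, ty, tz, wx, wy, wz], ...]. A call has 1 to 5 rows; each row is the pose to reach, as a shift and turn from the pose measured when the call began, along the tool's axes at that moment; what a row does not reach only later rows make up. A row lasts 1/10 s, in which the tool goes at most 50 mm and 8.59 degrees, less where a joint would pass 70% of its speed; a pose out of reach is approached as far as the arm can. A call with a gripper value outside its range is refused whole. "claw" is the finger opening in m, from 0 to 0.0854, set as the call begins (left out, the last holds). The fingers move at their own pace and stop on an object; the grip force is fixed at half the most. Time passes only in rows, so rows that repeat a pose let the fingers close. It gives the time, the measured TCP pose, the force and the opening at its end, in the units of the state.
- manip.read_state(): the state, without advancing time (a new reading comes with each control period).
- manip.read_camera(name): name is "side" or "top"; returns (picture, depth): 384x512x3 uint8, red, green, blue; 384x512 float32, mm along the optical axis (not along the pixel's ray), 0 where there is no reading.
- manip.camera_params(name): a dict with "vfov" (degrees; the focal length in pixels is half the picture's height over the tangent of half this angle, whatever the lens; pixels are square), "cx", "cy" (the principal point, pixels), "position" and "rotation" of the camera in the world. Camera axes: x right, y down, z forward; pixel columns grow to the right and rows downward; lengths in mm; the calibration is good to about 2 mm. A picture is of the moment at which its call begins. camera_params takes no time and is no camera call.
- manip.hand_in(): hands the job in, once; it reports no verdict.
The state is a dict: "time_s": time; "joint_positions": joint angles; "dq": joint speeds; "joint_efforts": joint torques, N m; "eef_pos": TCP position; "orientation": TCP orientation; "wrist_force": force on the tool from outside, world axes, zero at the start; "torque": the same for the moment, N m; "grip_width": opening from 0.0 (shut) to 1.0 (fully open).
Only numpy, scipy, OpenCV 4.12 (cv2) and the standard library are available. Lean on these libraries where they do the work, as an engineer would, in place of code of your own. Each camera call takes 0.05 s, during which the arm holds its last target.

TASK

Lift the green soap bar out of its wooden press mould by the finger gaps and set it down, without dropping it, on the open front part of the drying rack's lower deck, pointing into the rack; let go of it there. Then move it straight in under the rack's upper shelf, lying flat and pointing straight in, until at least two thirds of its length is under the shelf, and leave it there. Leave the bowl, jar and orange lid where they are.

Things in the scene. Friction and masses are not known exactly. Their poses are not given: they have to be found in the camera images.
- soap: Pale green pressed soap bar, a rigid block 170 (its x) x 48 (its y) x 32 mm (its z), about 0.27 kg. Origin: centre of its underside; z up. It starts flat in the mould, its top 4 mm below the mould's rim, with about 2.5 mm play all round. Both ends are alike.
- mould: Wooden press mould, open frame 203 (x) x 81 (y) x 44 mm high, fixed to the ledge. Origin: centre of its underside on the ledge, z up. Walls 14 mm thick, floor 8 mm. Cavity 175 x 53 mm, long side along x; its walls hide the bar's sides except at the two finger gaps. A white cup 75 mm high stands beyond its far end.
- mould_gap (a point): Middle of the cavity floor (8 mm above the ledge), between the two finger gaps: openings 64 mm long in the middle of each long wall (mould x -32 to +32 mm), cut down to the ledge. Here the floor is only 40 mm wide (y -20 to +20 mm), so fingers can go down both sides of the bar and close on its 48 mm width. Axes as the mould's.
- rack: Aluminium two-tier drying rack, fixed. Origin: on the ledge, straight below the middle of the upper shelf's front edge; x points into the rack, away from its open front; z up. Lower deck: slats along x, top at z 30 mm, x -140 to +170, y within +-103 mm; open above where x < 0. Upper shelf: x 0 to 170, underside z 92, top z 100 mm. The bar's x may point in or out of the rack.
- rack_mouth (a point): Middle of the entry under the upper shelf, on the deck's top, 30 mm above the rack's origin; axes as the rack's. Posts 12 x 10 mm at the shelf's corners (rack x 6 and 164, y +-112 mm) leave an entry 214 mm wide, 62 mm high. A strip 18 mm high stops the deck's back at x 162 mm. A spoon caddy hangs outside at rack x 87 to 163, y 118 to 178 mm, spoons up to 195 mm above the ledge.
- bowl: Blue ceramic rice bowl, 112 mm across, 55 mm high, standing on the upper shelf, its centre about 110 mm behind the front edge. Origin: centre of its foot. Leave alone.
- jar: Plastic spice jar with red twist cap, 54 mm across, 98 mm high, standing off the end of the mould nearer the robot. Origin: centre of its underside. Leave alone.
- lid: Orange silicone lid, disc 100 mm across with a small knob, 26 mm high, lying near the robot. Origin: centre of its underside. Leave alone.
There are look-alikes about, which are no part of the job. What is meant by the soap is not blue, and is the larger of those in its own colour.

How it is judged:
By the outcome, as a careful person would: the job done as asked, in the order asked, and still so for the second after the job is handed in, with the robot touching nothing.
It also fails if it takes over 61 s, if anything falls off the work surface, if the arm or the gripper's body presses on something with over 40 N, if the wrist force passes 120 N, or if a joint passes its speed limit or range.

## Working session

There is one attempt and no reset: what is moved stays moved. The work goes in short steps, Python scripts to look and compute and a tool call to move; the robot and the scene stay as the last step left them, time stands still between calls to the robot, and variables do not carry over. Pictures are saved under pics/ and viewed, and the job is handed in when it is done.

Besides the shell and the picture viewer there is one more tool, called after "Request:" as a command line: name --pt "numbers of a row" for each row, then --argument value for the rest. step_arm: Moves the arm, as the interface text tells. Its arguments: {"type":"object","properties":{"series":{"type":"array","items":{"type":"array","items":{"type":"number"}}},"claw":{"type":"number"}},"required":["series"]}

```bash
mkdir -p pics; ls
cat > h.py <<'E'
import numpy as np, cv2, json
from station import manip
def cam(n,tag):
    p,d=manip.read_camera(n); cv2.imwrite(f'pics/{n}_{tag}.png',p[:,:,::-1]); np.savez(f'pics/{n}_{tag}.npz',p=p,d=d); return p,d
def load(n,tag):
    z=np.load(f'pics/{n}_{tag}.npz'); return z['p'],z['d']
def K(n):
    c=manip.camera_params(n); f=192/np.tan(np.radians(c['vfov'])/2); return c,f
def pts(n,uv,d):
    c,f=K(n); uv=np.atleast_2d(uv).astype(float)
    r=np.c_[(uv[:,0]-c['cx'])/f,(uv[:,1]-c['cy'])/f,np.ones(len(uv))]*np.reshape(d,(-1,1))
    return r@np.array(c['rotation']).T+np.array(c['position'])
def ray(n,uv,z):
    c,f=K(n); o=np.array(c['position']); e=pts(n,uv,1)-o
    return o+e*((z-o[2])/e[:,2:3])
def cloud(n,d):
    v,u=np.mgrid[:384,:512]; return pts(n,np.c_[u.ravel(),v.ravel()],d.ravel()).reshape(384,512,3)
E
python3 - <<'E'
from h import *
for n in('side','top'):
    cam(n,'0'); print(n,manip.camera_params(n))
print(manip.read_state())
E
```

```text
pics
side {'vfov': 53.18305607555395, 'cx': 253.43132495081724, 'cy': 198.4320497858999, 'position': array([-44.97207475, 737.96210037, 690.51244936]), 'rotation': array([-2.18962923,  0.0129247 , -2.37998604])}
top {'vfov': 43.6077489276061, 'cx': 262.9485050865308, 'cy': 187.4074112497163, 'position': array([ 424.91605956,  138.81688552, 1598.12499724]), 'rotation': array([-3.06485264,  0.01143624, -1.5664393 ])}
{'time_s': 0.1, 'joint_positions': array([-1.40938631e+00,  3.13396382e-01,  1.49833968e+00,  2.60518474e-05,
        1.33099473e+00, -2.23418146e-01]), 'dq': array([ 8.83548776e-06, -2.20180921e-03, -7.34693115e-04, -4.37335504e-04,
       -6.21280416e-04,  4.81008726e-04]), 'joint_efforts': array([ 2.98554616e-03, -4.12897396e+01, -2.60144395e+01, -1.10045207e-04,
        3.02319007e-03, -3.12999589e-06]), 'eef_pos': array([ 197.04635469, -486.46898318,  303.39912766]), 'orientation': array([-3.14131581e+00,  1.10424594e-03, -1.18597421e+00]), 'wrist_force': array([ 0.26551779,  0.94323739, -0.10567265]), 'torque': array([ 0.05632801,  0.00383072, -0.01000727]), 'grip_width': 0.9989685527034181}
```

```bash
sed -i "s/c=manip.camera_params(n); f=192/c=dict(manip.camera_params(n)); c['rotation']=Rot.from_euler('xyz',c['rotation']).as_matrix(); f=192/; 1i from scipy.spatial.transform import Rotation as Rot" h.py
python3 - <<'E'
from h import *
for n in('side','top'):
    p,d=load(n,'0'); P=cloud(n,d); print(n,[(u,v,P[v,u].round()) for u,v in((100,100),(256,192),(400,300),(256,350))])
E
```

```text
side [(100, 100, array([1669.,  -10.,   36.])), (256, 192, array([646.,  14.,   3.])), (400, 300, array([116., 104.,   0.])), (256, 350, array([267., 416.,   0.]))]
top [(100, 100, array([844., 713.,  -1.])), (256, 192, array([532., 181.,   4.])), (400, 300, array([ 284., -110.,  676.])), (256, 350, array([ 16., 178.,  -1.]))]
```

View pics/side_0.png

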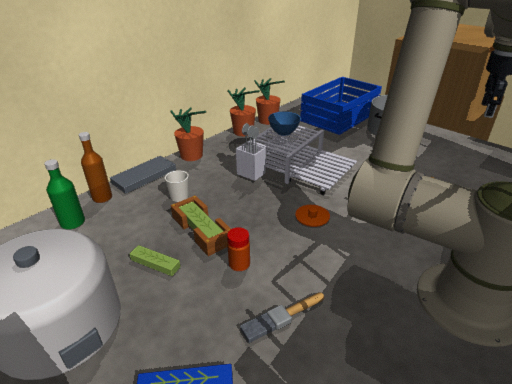

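View pics/top_0.png

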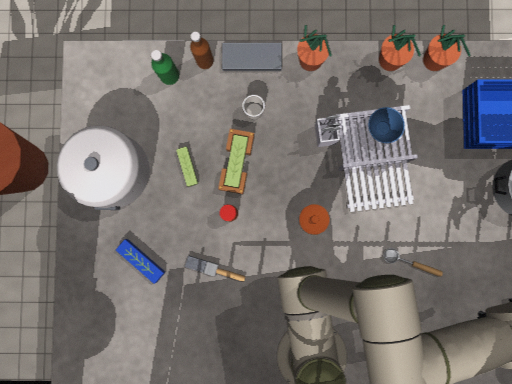

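Run:
```python
from h import *
p,d=load('top','0')
cv2.imwrite('pics/z1.png',cv2.resize(p[110:230,160:270,::-1],None,fx=5,fy=5,interpolation=cv2.INTER_CUBIC))
cv2.imwrite('pics/z2.png',cv2.resize(p[90:230,300:430,::-1],None,fx=4.2,fy=4.2,interpolation=cv2.INTER_CUBIC))
p,d=load('side','0')
cv2.imwrite('pics/z3.png',cv2.resize(p[160:290,110:270,::-1],None,fx=4.5,fy=4.5,interpolation=cv2.INTER_CUBIC))
cv2.imwrite('pics/z4.png',cv2.resize(p[90:220,220:380,::-1],None,fx=4.5,fy=4.5,interpolation=cv2.INTER_CUBIC))
```

```text
(no output)
```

View pics/z1.png

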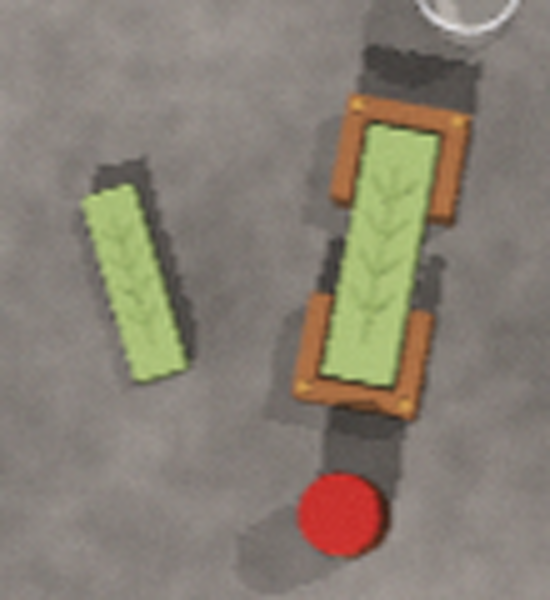

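View pics/z2.png

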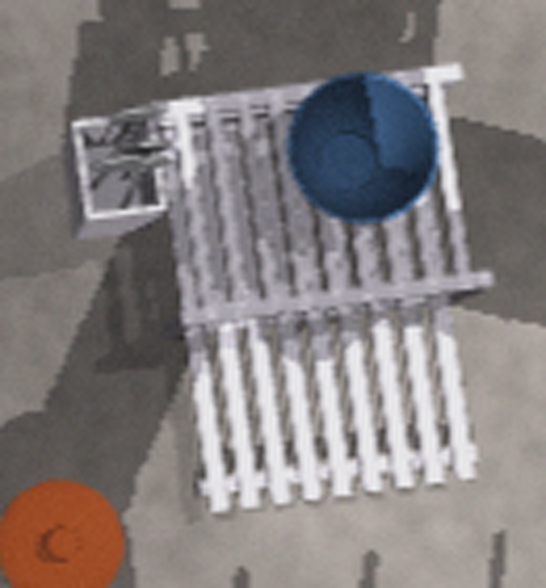

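View pics/z3.png

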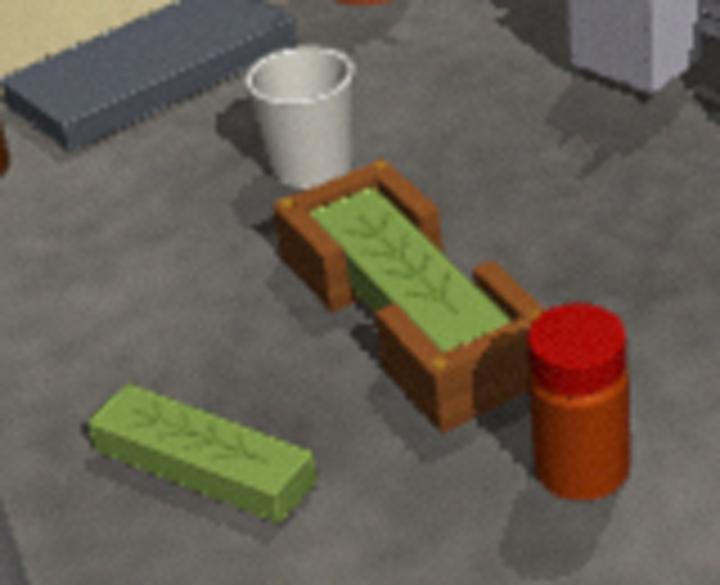

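View pics/z4.png

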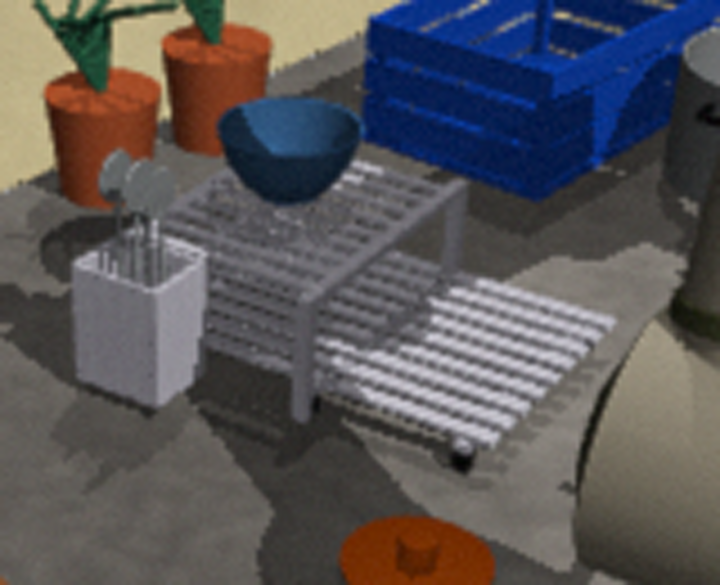

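```bash
cat > m.py <<'E'
from h import *
import sys
tag=sys.argv[1]
for n in('top','side'):
    p,d=load(n,tag); h=cv2.cvtColor(p,cv2.COLOR_RGB2HSV)
    m=cv2.inRange(h,(33,70,100 if n=='top' else 110),(48,255,255))
    cs,_=cv2.findContours(m,cv2.RETR_EXTERNAL,cv2.CHAIN_APPROX_NONE)
    P=cloud(n,d)
    for c in cs:
        if cv2.contourArea(c)<150: continue
        mm=np.zeros_like(m); cv2.drawContours(mm,[c],-1,255,-1); mm=cv2.erode(mm,np.ones((3,3)))
        z=np.median(P[mm>0][:,2])
        W=ray(n,c[:,0].astype(float),z)[:,:2]
        r=cv2.minAreaRect(W.astype(np.float32))
        print(n,'px',c[:,0].mean(0).round(),'depthz',z.round(1),'rect',np.round(r,3) if 0 else r)
        M=np.argwhere(mm>0)[:,::-1]; 
        print('  centroid ray',ray(n,[M.mean(0)],z)[0].round(1))
E
python3 m.py 0
python3 - <<'E'
from h import *
p,d=load('top','0');P=cloud('top',d);h=cv2.cvtColor(p,cv2.COLOR_RGB2HSV)
print('jar/mould/rack')
for nm,lo,hi,box,zr in(('mould',(5,100,60),(20,255,255),(120,200,215,260),44),):
    m=cv2.inRange(h,lo,hi); mk=np.zeros_like(m); mk[box[0]:box[1],box[2]:box[3]]=m[box[0]:box[1],box[2]:box[3]]
    v,u=np.nonzero(mk); z=P[v,u,2]; k=abs(z-44)<8; print('z rim',np.median(z[k]),k.sum())
    W=ray('top',np.c_[u,v][k].astype(float),np.median(z[k]))[:,:2].astype(np.float32); print(cv2.minAreaRect(W))
# soap/rack
m=np.zeros((384,512),bool); m[95:220,335:420]=1
for zlo,zhi in((18,42),(88,108)):
    k=m&(P[...,2]>zlo)&(P[...,2]<zhi); q=P[k]; print(zlo,k.sum(),np.median(q[:,2]),cv2.minAreaRect(q[:,:2].astype(np.float32)))
    cv2.imwrite(f'pics/k{zlo}.png',cv2.resize((k*255).astype(np.uint8)[90:220,300:430],None,fx=4,fy=4,interpolation=0))
E
```

```text
top px [187. 166.] depthz 25.0 rect ((615.1085205078125, 410.2775573730469), (130.09658813476562, 37.33647918701172), 17.02741813659668)
  centroid ray [615.4 410.3  25. ]
top px [236. 161.] depthz 40.5 rect ((632.6769409179688, 246.7604217529297), (49.01625061035156, 167.77255249023438), 79.70700073242188)
  centroid ray [632.2 246.6  40.5]
side px [157. 259.] depthz 25.6 rect ((608.7459106445312, 414.1500244140625), (145.23446655273438, 44.45317459106445), 12.678561210632324)
  centroid ray [611.4 414.7  25.6]
side px [201. 219.] depthz 41.5 rect ((632.9458618164062, 250.63775634765625), (45.751468658447266, 164.67713928222656), 80.52564239501953)
  centroid ray [627.2 252.1  41.5]
jar/mould/rack
z rim 44.057338504759855 497
((631.9442749023438, 246.88980102539062), (80.0648422241211, 202.93994140625), 79.82495880126953)
18 2840 30.09228678838133 ((633.6312255859375, -205.28359985351562), (307.8778991699219, 235.99266052246094), 7.4817705154418945)
88 1698 100.63446811535653 ((703.4822998046875, -192.49131774902344), (171.44253540039062, 247.3607635498047), 7.556023120880127)
```

```bash
cat > g.py <<'E'
import sys
from h import *
# usage: g.py x y z yawdeg -> tool-frame shift (m) and rotvec to tool-down pose
x,y,z,yw=map(float,sys.argv[1:5]); s=manip.read_state()
R=Rot.from_euler('xyz',s['orientation']); T=Rot.from_euler('xyz',[np.pi,0,np.radians(yw)])
print('now',s['time_s'],s['eef_pos'].round(1),np.degrees(s['orientation']).round(2),'j',s['joint_positions'].round(2),'F',s['wrist_force'].round(1),'g',round(s['grip_width'],3))
print('shift',(R.inv().apply(np.array([x,y,z])-s['eef_pos'])/1000).round(4),'rot',(R.inv()*T).as_rotvec().round(4))
E
python3 g.py 632 247 250 -100
python3 - <<'E'
from h import *
p,d=load('top','0');P=cloud('top',d)
# refine rack: deck front and shelf edge profile in rack frame guess
t=np.radians(7.5); o=np.array([619.2,-203.6]); A=np.array([[np.cos(t),np.sin(t)],[-np.sin(t),np.cos(t)]])
m=np.zeros((384,512),bool); m[95:220,330:425]=1
g=p.min(2)
for zlo,zhi in((22,38),(92,108)):
    q=P[m&(P[...,2]>zlo)&(P[...,2]<zhi)]; r=(q[:,:2]-o)@A.T
    for lo in range(-150,180,20):
        k=r[(r[:,0]>=lo)&(r[:,0]<lo+20)]
        if len(k): print(zlo,lo,len(k),k.min(0).round(),k.max(0).round(),np.percentile(k[:,1],[2,98]).round())
E
```

```text
now 0.1 [ 197.  -486.5  303.4] [-1.7998e+02  6.0000e-02 -6.7950e+01] j [-1.41  0.31  1.5   0.    1.33 -0.22] F [ 0.3  0.9 -0.1] g 0.999
shift [-0.5165 -0.6785  0.0542] rot [0.     0.0012 0.5594]
22 -150 119 [-140. -108.] [-130.   98.] [-105.   95.]
22 -130 315 [-130. -113.] [-110.  103.] [-106.   97.]
22 -110 240 [-110. -108.] [-90.  98.] [-105.   94.]
22 -90 245 [ -90. -109.] [-70.  99.] [-106.   96.]
22 -70 247 [ -70. -106.] [-50.  98.] [-105.   95.]
22 -50 239 [ -50. -110.] [-30.  98.] [-105.   95.]
22 -30 238 [ -30. -109.] [-10.  97.] [-105.   95.]
22 -10 230 [ -10. -114.] [  9. 112.] [-106.  102.]
22 10 86 [  12. -106.] [ 30. 112.] [-105.   96.]
22 30 154 [  30. -109.] [50. 98.] [-106.   95.]
22 50 155 [  50. -108.] [70. 98.] [-105.   96.]
22 70 120 [  70. -107.] [ 90. 131.] [-106.  122.]
22 90 101 [ 90. -10.] [110. 117.] [-7. 98.]
22 110 87 [110.  11.] [129. 117.] [ 13. 103.]
22 130 80 [130.  11.] [150.  96.] [13. 93.]
22 150 67 [ 150. -114.] [163. 120.] [-79. 119.]
92 -10 257 [  -1. -121.] [ 10. 112.] [-118.  109.]
92 10 209 [  10. -122.] [30. 99.] [-104.   94.]
92 30 200 [  30. -107.] [50. 96.] [-105.   94.]
92 50 167 [  50. -105.] [70. 96.] [-105.   95.]
92 70 138 [  70. -106.] [ 90. 139.] [-105.  134.]
92 90 190 [  90. -106.] [110. 134.] [-104.  117.]
92 110 167 [ 110. -108.] [130. 117.] [-104.  108.]
92 130 108 [ 130. -106.] [150. 118.] [-105.   97.]
92 150 256 [ 150. -124.] [170. 117.] [-118.  106.]
92 170 4 [170. -92.] [171. 102.] [-91.  96.]
```

View pics/k88.png

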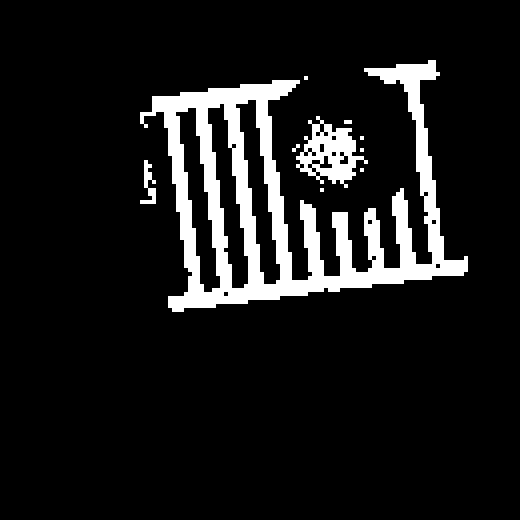

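Request:
step_arm --pt "-0.5165 -0.6785 0.054 0 0 0.559" --pt "-0.5165 -0.6785 0.054 0 0 0.559" --pt "-0.5165 -0.6785 0.054 0 0 0.559" --pt "-0.5165 -0.6785 0.054 0 0 0.559" --pt "-0.5165 -0.6785 0.054 0 0 0.559" --claw 0.0854

```text
time_s: 0.6
eef_pos: [322.5, -274.4, 288.3]
orientation: [3.141, 0.001, -1.749]
wrist_force: [1.3, -0.5, -0.6]
grip_width: 1.0
```

```bash
python3 g.py 632 247 250 -100
```

```text
now 0.6 [ 322.5 -274.4  288.3] [ 1.7997e+02  7.0000e-02 -1.0022e+02] j [-0.98  0.1   1.8   0.    1.24  0.77] F [ 1.3 -0.5 -0.6] g 1.0
shift [-0.568  -0.212   0.0389] rot [ 0.0005  0.0013 -0.0039]
```

Request:
step_arm --pt "-0.568 -0.212 0.039 0 0 -0.004" --pt "-0.568 -0.212 0.039 0 0 -0.004" --pt "-0.568 -0.212 0.039 0 0 -0.004" --pt "-0.568 -0.212 0.039 0 0 -0.004" --pt "-0.568 -0.212 0.039 0 0 -0.004"

```text
time_s: 1.1
eef_pos: [449.8, -59.4, 272.5]
orientation: [3.141, 0.001, -1.745]
wrist_force: [0.8, -0.5, -0.8]
grip_width: 0.999
```

```bash
python3 g.py 632 247 250 -100
```

```text
now 1.1 [449.8 -59.4 272.5] [ 1.7997e+02  7.0000e-02 -9.9990e+01] j [-0.39  0.19  1.75  0.    1.21  1.35] F [ 0.8 -0.5 -0.8] g 0.999
shift [-0.3334 -0.1263  0.0229] rot [0.0005 0.0013 0.0002]
```

Request:
step_arm --pt "-0.333 -0.126 0.023 0 0 0" --pt "-0.333 -0.126 0.023 0 0 0" --pt "-0.333 -0.126 0.023 0 0 0" --pt "-0.333 -0.126 0.023 0 0 0" --pt "-0.333 -0.126 0.023 0 0 0"

```text
time_s: 1.6
eef_pos: [576.8, 155.3, 256.3]
orientation: [3.141, 0.001, -1.745]
wrist_force: [0.5, -1.3, 0.4]
grip_width: 0.996
```

```bash
python3 g.py 632 247 250 -100
```

```text
now 1.6 [576.8 155.3 256.3] [ 1.7995e+02  6.0000e-02 -9.9970e+01] j [0.07 0.51 1.34 0.   1.3  1.81] F [ 0.5 -1.3  0.4] g 0.996
shift [-0.0999 -0.0385  0.0064] rot [0.001  0.001  0.0004]
```

Request:
step_arm --pt "-0.05 -0.019 0.003 0.001 0.001 0" --pt "-0.1 -0.0385 0.0065 0.001 0.001 0" --pt "-0.1 -0.0385 0.0065 0.001 0.001 0" --pt "-0.1 -0.0385 0.0065 0.001 0.001 0"

```text
time_s: 2.0
eef_pos: [632.1, 248.6, 248.2]
orientation: [3.14, -0.001, -1.743]
wrist_force: [0.3, -0.2, 0.0]
grip_width: 0.997
```

```bash
python3 g.py 632 247 140 -100; python3 -c "
from h import *
cam('side','1');cam('top','1')
p,_=load('side','1');q,_=load('top','1')
cv2.imwrite('pics/a1.png',cv2.resize(p[80:280,110:310,::-1],None,fx=3,fy=3))
cv2.imwrite('pics/b1.png',cv2.resize(q[100:260,150:310,::-1],None,fx=3,fy=3))"
```

```text
now 2.0 [632.1 248.6 248.2] [ 1.799e+02 -4.000e-02 -9.985e+01] j [0.2  0.7  1.03 0.   1.4  1.95] F [ 0.3 -0.2  0. ] g 0.997
shift [ 0.0015 -0.0004  0.1082] rot [ 0.0018 -0.0007  0.0026]
```

View pics/a1.png

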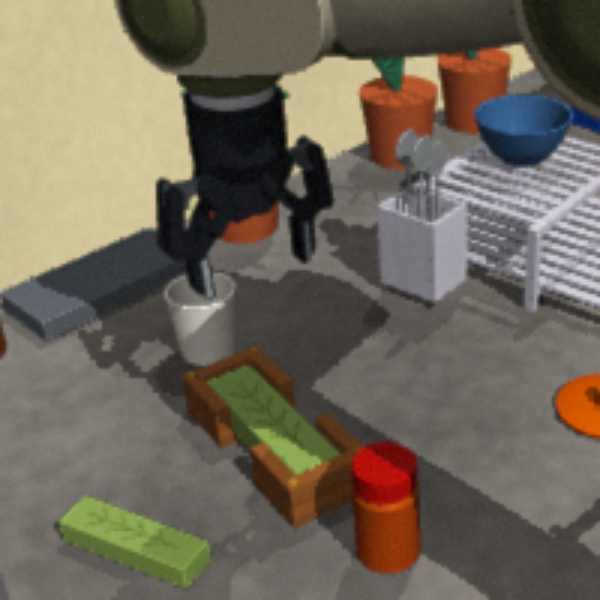

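View pics/b1.png

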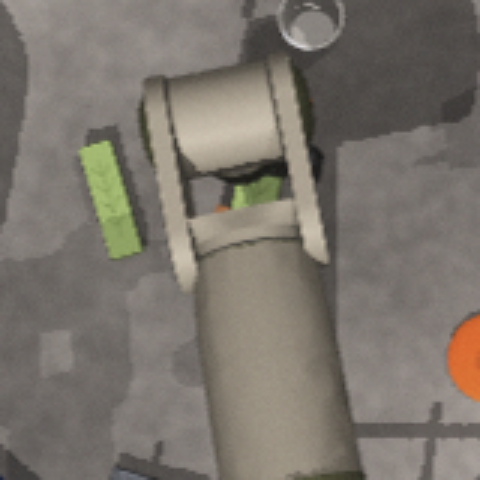

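Request:
step_arm --pt "0.0015 0 0.04 0.002 0 0.0" --pt "0.0015 0 0.08 0.002 0 0" --pt "0.0015 0 0.108 0.002 0 0" --pt "0.0015 0 0.108 0.002 0 0"

```text
time_s: 2.5
eef_pos: [629.8, 243.4, 138.0]
orientation: [3.136, -0.003, -1.747]
wrist_force: [0.2, -0.3, 0.5]
grip_width: 1.002
```

```bash
python3 g.py 632 247 81 -100; python3 -c "
from h import *
cam('side','2')
p,_=load('side','2')
cv2.imwrite('pics/a2.png',cv2.resize(p[130:280,130:290,::-1],None,fx=4,fy=4,interpolation=2))"
```

```text
now 2.5 [629.8 243.4 138. ] [ 179.68   -0.19 -100.08] j [ 0.2   0.8   1.17 -0.    1.19  1.94] F [ 0.2 -0.3  0.5] g 1.002
shift [-0.0042 -0.0018  0.057 ] rot [ 0.0056 -0.0033 -0.0013]
```

View pics/a2.png

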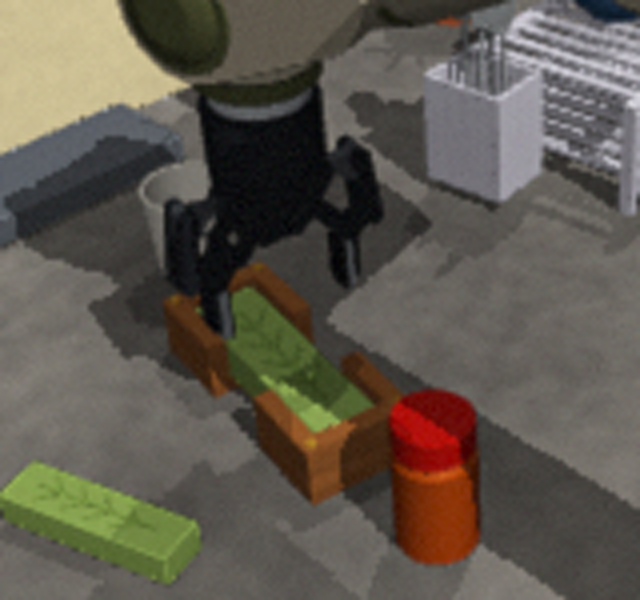

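```bash
python3 g.py 632 247 81 -100; python3 -c "
from h import *
s=manip.read_state();R=Rot.from_euler('xyz',s['orientation'])
c,f=K('side')
for sx in(-1,1):
  for L in(60,):
    for w in (-11,0,11):
      q=s['eef_pos']+R.apply([sx*44,w,L]); e=c['rotation'].T@(q-c['position']); uv=e[:2]/e[2]*f+[c['cx'],c['cy']]; print(sx,L,w,q.round(),uv.round(1),((uv-[130,130])*4).round())
"
```

```text
now 2.55 [631.  243.8 141.1] [ 1.7994e+02 -9.0000e-02 -1.0006e+02] j [ 0.2   0.79  1.16 -0.    1.19  1.94] F [-0.6 -0.1  0.7] g 1.003
shift [-0.0034 -0.0005  0.0601] rot [ 0.001  -0.0015 -0.0011]
-1 60 -11 [649. 285.  81.] [184.4 209.9] [218. 320.]
-1 60 0 [639. 287.  81.] [186.4 211.9] [225. 328.]
-1 60 11 [628. 289.  81.] [188.4 214. ] [234. 336.]
1 60 -11 [634. 199.  81.] [212.9 198.2] [332. 273.]
1 60 0 [623. 200.  81.] [215. 200.] [340. 280.]
1 60 11 [612. 202.  81.] [217.2 201.9] [349. 288.]
```

Request:
step_arm --pt "-0.0034 -0.0005 0.005 0.001 -0.0015 -0.001" --pt "-0.0034 -0.0005 0.015 0.001 -0.0015 -0.001" --pt "-0.0034 -0.0005 0.03 0.001 -0.0015 -0.001" --pt "-0.0034 -0.0005 0.03 0.001 -0.0015 -0.001" --pt "-0.0034 -0.0005 0.03 0.001 -0.0015 -0.001"

```text
time_s: 3.05
eef_pos: [632.0, 247.0, 110.7]
orientation: [3.141, -0.0, -1.745]
wrist_force: [-0.3, -0.6, 0.4]
grip_width: 1.001
```

```bash
python3 g.py 632 247 76 -100
```

```text
now 3.05 [632.  247.  110.7] [ 1.7996e+02 -2.0000e-02 -1.0000e+02] j [ 0.2   0.83  1.17 -0.    1.14  1.95] F [-0.3 -0.6  0.4] g 1.001
shift [-0.     -0.0001  0.0347] rot [ 0.0007 -0.0004 -0.    ]
```

Request:
step_arm --pt "0 0 0.012 0 0 0" --pt "0 0 0.025 0 0 0" --pt "0 0 0.0347 0 0 0" --pt "0 0 0.0347 0 0 0" --pt "0 0 0.0347 0 0 0"

```text
time_s: 3.55
eef_pos: [631.9, 247.0, 75.8]
orientation: [3.141, -0.0, -1.745]
wrist_force: [0.3, 0.1, 0.4]
grip_width: 1.0
```

```bash
python3 g.py 632 247 76 -100; python3 -c "
from h import *
cam('side','3')
p,_=load('side','3')
cv2.imwrite('pics/a3.png',cv2.resize(p[130:280,130:290,::-1],None,fx=4,fy=4,interpolation=2))"
```

```text
now 3.55 [631.9 247.   75.8] [ 1.7994e+02 -3.0000e-02 -1.0000e+02] j [ 0.2   0.88  1.19 -0.    1.08  1.95] F [0.3 0.1 0.4] g 1.0
shift [ 0.     -0.0001 -0.0002] rot [ 0.001  -0.0004 -0.    ]
```

View pics/a3.png

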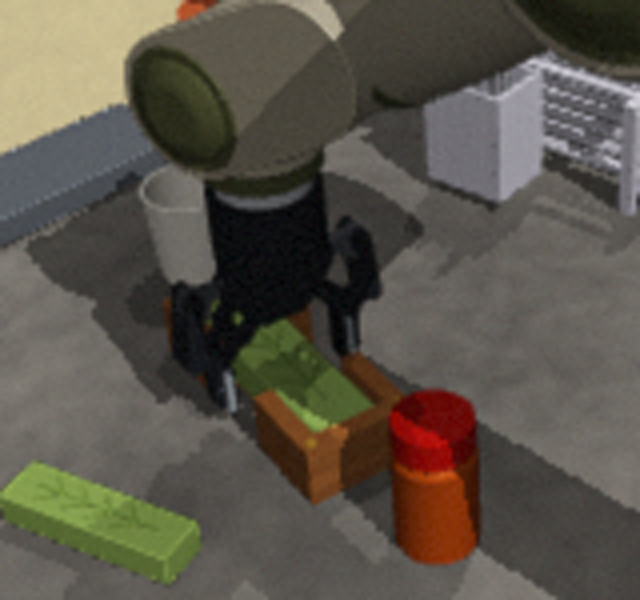

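Request:
step_arm --pt "0 0 0 0 0 0" --pt "0 0 0 0 0 0" --pt "0 0 0 0 0 0" --pt "0 0 0 0 0 0" --pt "0 0 0 0 0 0" --claw 0.03

```text
time_s: 4.1
eef_pos: [632.4, 247.2, 77.0]
orientation: [-3.141, 0.0, -1.745]
wrist_force: [-0.1, 1.1, 5.5]
grip_width: 0.557
```

Request:
step_arm --pt "0 0 0 0 0 0" --pt "0 0 0 0 0 0" --pt "0 0 0 0 0 0" --claw 0.03

```text
time_s: 4.4
eef_pos: [632.4, 247.2, 77.0]
orientation: [-3.141, 0.0, -1.745]
wrist_force: [0.2, 0.4, 2.5]
grip_width: 0.553
```

Request:
step_arm --pt "0 0 -0.006 0 0 0" --pt "0 0 -0.015 0 0 0" --pt "0 0 -0.03 0 0 0" --pt "0 0 -0.045 0 0 0" --pt "0 0 -0.06 0 0 0"

```text
time_s: 4.9
eef_pos: [632.5, 247.2, 138.9]
orientation: [-3.14, 0.001, -1.745]
wrist_force: [-0.4, -1.0, -3.1]
grip_width: 0.555
```

```bash
python3 g.py 632 247 210 -100; python3 -c "
from h import *
cam('side','4')
p,_=load('side','4')
cv2.imwrite('pics/a4.png',cv2.resize(p[130:280,130:290,::-1],None,fx=4,fy=4,interpolation=2))"
```

```text
now 4.9 [632.5 247.2 138.9] [-1.7989e+02  4.0000e-02 -1.0000e+02] j [0.2  0.8  1.16 0.   1.18 1.95] F [-0.4 -1.  -3.1] g 0.555
shift [ 0.0002  0.0003 -0.0711] rot [-0.0018  0.0008 -0.    ]
```

View pics/a4.png

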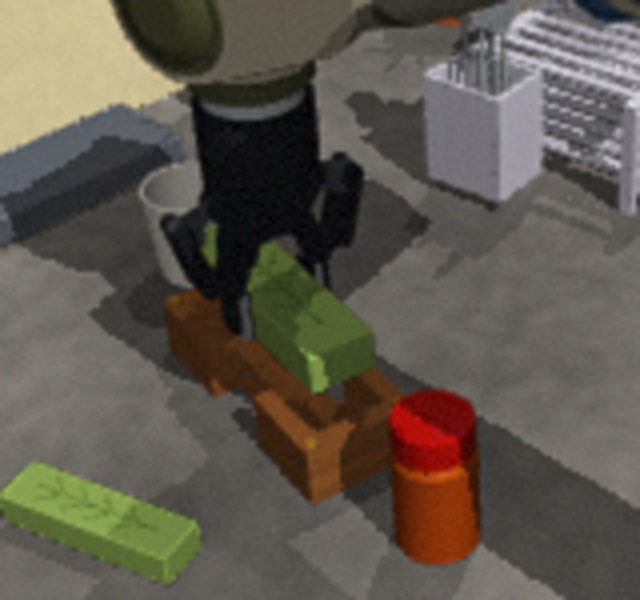

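Request:
step_arm --pt "0 0 -0.015 -0.002 0.001 0" --pt "0 0 -0.03 -0.002 0.001 0" --pt "0 0 -0.045 -0.002 0.001 0" --pt "0 0 -0.06 -0.002 0.001 0" --pt "0 0 -0.071 -0.002 0.001 0"

```text
time_s: 5.45
eef_pos: [633.1, 247.4, 214.4]
orientation: [-3.137, 0.002, -1.745]
wrist_force: [0.2, 0.3, -2.8]
grip_width: 0.553
```

```bash
python3 g.py 530 20 210 -93
```

```text
now 5.45 [633.1 247.4 214.4] [-1.7972e+02  1.1000e-01 -9.9990e+01] j [ 0.2   0.73  1.08 -0.    1.33  1.95] F [ 0.2  0.3 -2.8] g 0.553
shift [0.2419 0.062  0.0037] rot [-0.005   0.0015 -0.1221]
```

Request:
step_arm --pt "0.012 0.003 0 -0.004 0.001 -0.005" --pt "0.036 0.01 0 -0.005 0.0015 -0.02" --pt "0.066 0.017 0 -0.005 0.0015 -0.035" --pt "0.096 0.025 0 -0.005 0.0015 -0.05" --pt "0.126 0.033 0 -0.005 0.0015 -0.065"

```text
time_s: 5.95
eef_pos: [578.0, 128.1, 214.3]
orientation: [3.142, 0.0, -1.679]
wrist_force: [0.1, 0.3, -3.0]
grip_width: 0.551
```

```bash
python3 g.py 530 20 210 -93
```

```text
now 5.95 [578.  128.1 214.3] [ 1.800e+02  1.000e-02 -9.622e+01] j [0.02 0.54 1.41 0.   1.2  1.7 ] F [ 0.1  0.3 -3. ] g 0.551
shift [0.1126 0.036  0.0043] rot [ 0.      0.0001 -0.0562]
```

Request:
step_arm --pt "0.03 0.009 0 0 0 -0.014" --pt "0.06 0.018 0 0 0 -0.028" --pt "0.09 0.028 0 0 0 -0.042" --pt "0.113 0.036 0 0 0 -0.056" --pt "0.143 0.036 0 0 0 -0.07"

```text
time_s: 6.45
eef_pos: [525.9, -10.7, 214.8]
orientation: [3.141, 0.0, -1.608]
wrist_force: [-0.0, 0.3, -3.0]
grip_width: 0.551
```

```bash
python3 g.py 541 -219 210 -82.5
```

```text
now 6.45 [525.9 -10.7 214.8] [ 1.7998e+02  2.0000e-02 -9.2150e+01] j [-0.24  0.4   1.62  0.    1.12  1.36] F [-0.   0.3 -3. ] g 0.551
shift [ 0.2076 -0.0229  0.0047] rot [ 0.0002  0.0004 -0.1684]
```

Request:
step_arm --pt "0.03 -0.0033 0 0 0 -0.025" --pt "0.06 -0.0066 0 0 0 -0.05" --pt "0.09 -0.01 0 0 0 -0.075" --pt "0.12 -0.0133 0 0 0 -0.1" --pt "0.15 -0.0166 0 0 0 -0.125"

```text
time_s: 6.95
eef_pos: [536.8, -162.5, 215.1]
orientation: [3.142, 0.0, -1.482]
wrist_force: [0.5, -0.2, -3.2]
grip_width: 0.554
```

```bash
python3 g.py 541 -219 210 -82.5
```

```text
now 6.95 [ 536.8 -162.5  215.1] [ 1.800e+02  2.000e-02 -8.493e+01] j [-0.5   0.47  1.51  0.    1.16  0.98] F [ 0.5 -0.2 -3.2] g 0.554
shift [0.0567 0.0008 0.0051] rot [ 0.0001  0.0003 -0.0424]
```

Request:
step_arm --pt "0.025 0 0 0 0 -0.02" --pt "0.045 0 0 0 0 -0.035" --pt "0.0567 0.0008 0.005 0 0 -0.042" --pt "0.0567 0.0008 0.005 0 0 -0.042" --pt "0.0567 0.0008 0.005 0 0 -0.042"

```text
time_s: 7.45
eef_pos: [540.9, -218.3, 209.9]
orientation: [3.141, 0.001, -1.44]
wrist_force: [0.1, -0.4, -2.7]
grip_width: 0.554
```

```bash
python3 g.py 541 -219 150 -82.5;  python3 -c "
from h import *
cam('side','5'); cam('top','5')
p,_=load('side','5')
cv2.imwrite('pics/a5.png',cv2.resize(p[60:220,220:420,::-1],None,fx=4,fy=3.7,interpolation=2))
p,_=load('top','5')
cv2.imwrite('pics/b5.png',cv2.resize(p[90:240,300:450,::-1],None,fx=4,fy=4,interpolation=2))"
```

```text
now 7.45 [ 540.9 -218.3  209.9] [ 1.7996e+02  7.0000e-02 -8.2530e+01] j [-0.58  0.52  1.44  0.    1.18  0.86] F [ 0.1 -0.4 -2.7] g 0.554
shift [ 0.0008 -0.0001  0.0599] rot [ 0.0007  0.0012 -0.0005]
```

View pics/a5.png

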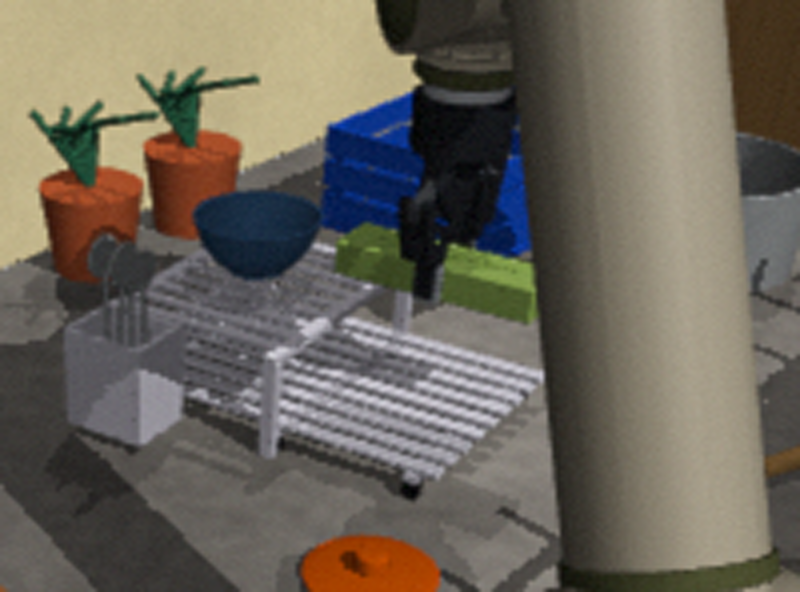

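View pics/b5.png

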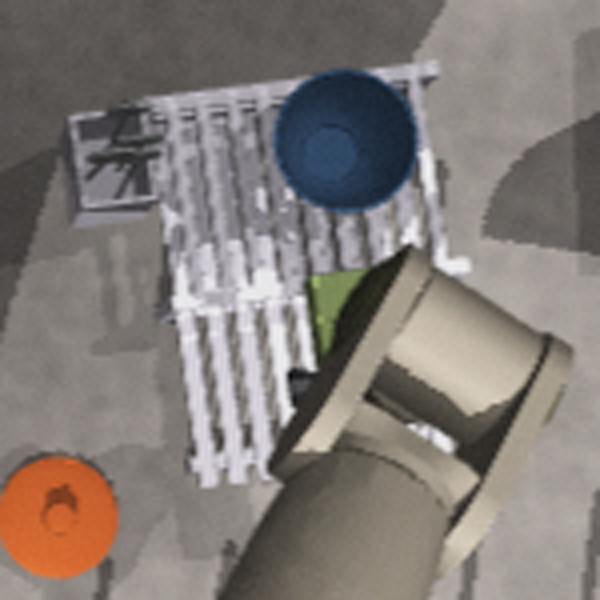

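```bash
cat > rk.py <<'E'
from h import *
t=np.radians(7.5); O=np.array([619.9,-208.6]); A=np.array([[np.cos(t),np.sin(t)],[-np.sin(t),np.cos(t)]])
def rk(q): return (np.asarray(q)[...,:2]-O)@A.T
E
python3 -c "
from rk import *
s=manip.read_state();print('tcp',rk(s['eef_pos']))
for n in('top','side'):
    p,d=load(n,'5');P=cloud(n,d);h=cv2.cvtColor(p,cv2.COLOR_RGB2HSV)
    m=cv2.inRange(h,(30,60,50),(50,255,255))>0
    k=m&(P[...,2]>120)&(P[...,2]<200)&(abs(rk(P)[...,1]-0)<80)&(rk(P)[...,0]<60)
    q=P[k];r=rk(q);print(n,k.sum(),r.min(0),r.max(0),np.percentile(q[:,2],[2,50,98]),np.percentile(r[:,0],[2,98]))
    top=q[:,2]>np.percentile(q[:,2],98)-6
    c=np.polyfit(q[top,0],q[top,2],1);print('slope',c[0])
"; python3 g.py 525.7 -221 150 -82.5
```

```text
tcp [-79.37845314   0.97043661]
top 148 [-58.32175593 -18.60161947] [ 5.23280334 26.06148046] [162.91043106 173.01086261 180.98774936] [-52.75230883   4.31918803]
slope -0.02939079691720088
side 627 [-164.48582825  -22.96572873] [ 4.84187327 31.36137855] [145.02465226 168.54820421 176.21069701] [-161.48293783    0.85425473]
slope -0.0017784951356462036
now 7.55 [ 541.1 -218.   210.3] [ 1.7999e+02  4.0000e-02 -8.2480e+01] j [-0.58  0.52  1.44  0.    1.18  0.86] F [ 0.8  0.5 -3.8] g 0.557
shift [0.001  0.0156 0.0603] rot [0.0002 0.0006 0.0004]
```

Request:
step_arm --pt "0 0.009 0 0 0 0" --pt "0.001 0.0176 0 0 0 0" --pt "0.001 0.0176 0.02 0 0 0" --pt "0.001 0.0176 0.04 0 0 0" --pt "0.001 0.0176 0.06 0 0 0"

```text
time_s: 8.05
eef_pos: [523.1, -221.2, 149.9]
orientation: [-3.141, 0.0, -1.44]
wrist_force: [0.6, 0.2, -3.5]
grip_width: 0.551
```

```bash
python3 g.py 523.7 -221.3 101 -82.5
```

```text
now 8.05 [ 523.1 -221.2  149.9] [-1.7999e+02  2.0000e-02 -8.2480e+01] j [-0.61  0.57  1.55  0.    1.03  0.83] F [ 0.6  0.2 -3.5] g 0.551
shift [ 0.0002 -0.0006  0.0489] rot [-0.0002  0.0003  0.0003]
```

Request:
step_arm --pt "0 0 0.015 0 0 0" --pt "0 0 0.03 0 0 0" --pt "0 0 0.04 0 0 0" --pt "0 0 0.045 0 0 0" --pt "0 0 0.045 0 0 0"

```text
time_s: 8.55
eef_pos: [522.8, -221.1, 104.7]
orientation: [3.141, 0.001, -1.44]
wrist_force: [-0.3, -1.4, -3.6]
grip_width: 0.553
```

```bash
python3 g.py 523.7 -221.3 99 -82.5;  python3 -c "
from h import *
cam('side','6')
p,_=load('side','6')
cv2.imwrite('pics/a6.png',cv2.resize(p[60:220,220:420,::-1],None,fx=4,fy=3.7,interpolation=2))"
```

```text
now 8.55 [ 522.8 -221.1  104.7] [ 1.7998e+02  4.0000e-02 -8.2480e+01] j [-0.61  0.63  1.58  0.    0.93  0.83] F [-0.3 -1.4 -3.6] g 0.553
shift [ 0.0003 -0.0008  0.0057] rot [0.0004 0.0007 0.0003]
```

View pics/a6.png

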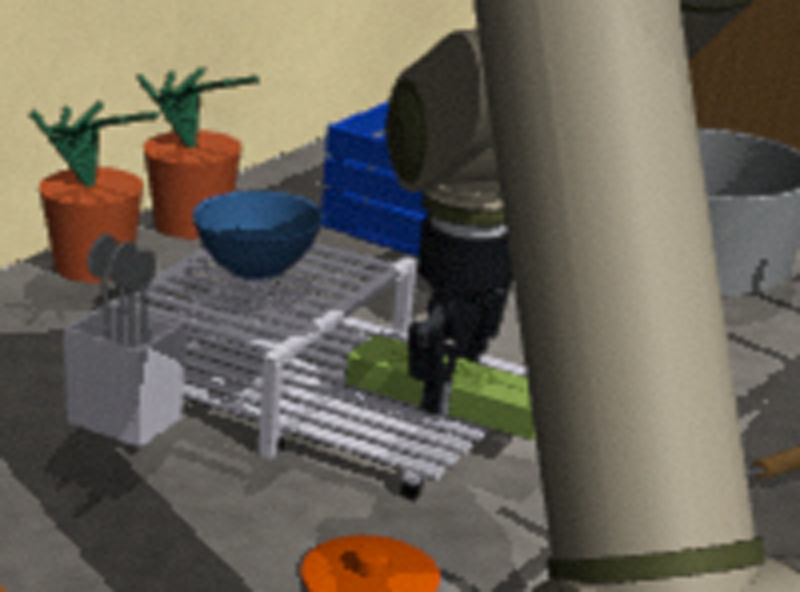

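Request:
step_arm --pt "0 0 0.001 0 0 0" --pt "0 0 0.002 0 0 0" --pt "0 0 0.003 0 0 0" --pt "0 0 0.004 0 0 0" --pt "0 0 0.004 0 0 0"

```text
time_s: 9.1
eef_pos: [523.1, -221.2, 101.2]
orientation: [-3.141, 0.0, -1.44]
wrist_force: [0.1, -0.6, -3.2]
grip_width: 0.551
```

Request:
step_arm --pt "0 0 0.0005 0 0 0" --pt "0 0 0.001 0 0 0" --pt "0 0 0.0015 0 0 0" --pt "0 0 0.0015 0 0 0"

```text
time_s: 9.5
eef_pos: [523.1, -221.2, 100.2]
orientation: [-3.141, 0.0, -1.44]
wrist_force: [-2.9, 2.1, 5.3]
grip_width: 0.551
```

Request:
step_arm --pt "0 0 0 0 0 0" --pt "0 0 0 0 0 0" --pt "0 0 0 0 0 0" --pt "0 0 0 0 0 0" --pt "0 0 0 0 0 0" --claw 0.08

```text
time_s: 10.0
eef_pos: [523.1, -221.2, 100.1]
orientation: [-3.141, -0.0, -1.439]
wrist_force: [0.1, -0.2, 0.9]
grip_width: 0.938
```

Request:
step_arm --pt "0 0 -0.015 0 0 0" --pt "0 0 -0.035 0 0 0" --pt "0 0 -0.065 0 0 0" --pt "0 0 -0.1 0 0 0" --pt "0 0 -0.1 0 0 0"

```text
time_s: 10.5
eef_pos: [524.4, -222.0, 204.7]
orientation: [-3.135, -0.006, -1.439]
wrist_force: [0.0, -0.8, -0.4]
grip_width: 0.934
```

```bash
python3 -c "
from rk import *
cam('side','7')
p,_=load('side','7')
cv2.imwrite('pics/a7.png',cv2.resize(p[60:220,220:420,::-1],None,fx=4,fy=3.7,interpolation=2))
c=[O[0]+0,0]
B=A.T@np.array([-220,1.])+O; print('behind',B)
"; python3 g.py 401.7 -236 200 -82.5; python3 m.py 7 2>/dev/null| tail -4
```

```text
behind [ 401.65160431 -236.32431743]
now 10.55 [ 523.7 -221.6  202.1] [-1.7979e+02 -1.7000e-01 -8.2470e+01] j [-0.61  0.5   1.5   0.    1.14  0.83] F [-0.6 -0.1 -1. ] g 0.935
shift [-0.0017  0.1228  0.0017] rot [-0.0036 -0.0029  0.0005]
```

View pics/a7.png

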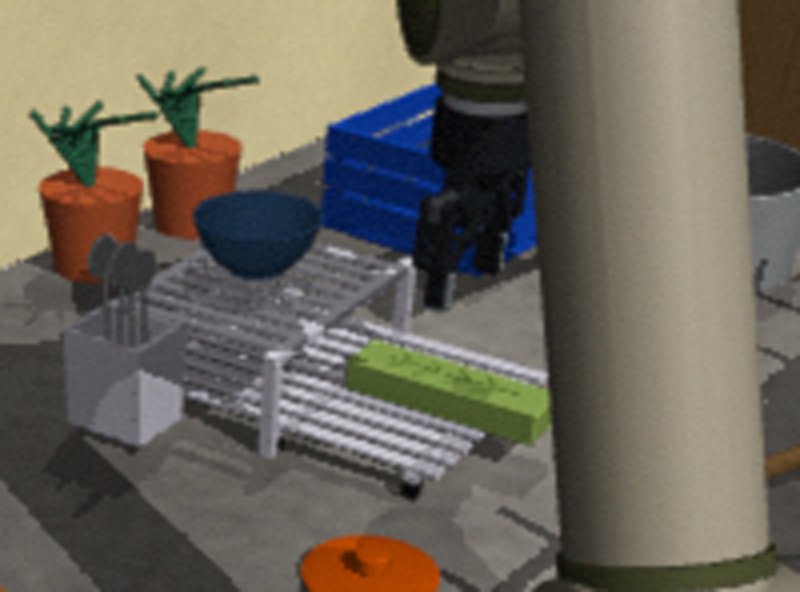

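Request:
step_arm --pt "0 0.03 0 -0.003 -0.003 0" --pt "-0.001 0.06 0 -0.0036 -0.003 0" --pt "-0.0017 0.095 0 -0.0036 -0.003 0" --pt "-0.0017 0.123 0.001 -0.0036 -0.003 0" --pt "-0.0017 0.123 0.001 -0.0036 -0.003 0" --claw 0.024

```text
time_s: 11.05
eef_pos: [399.1, -235.8, 199.6]
orientation: [3.139, 0.002, -1.442]
wrist_force: [0.5, -0.4, -0.4]
grip_width: 0.279
```

```bash
python3 -c "
from rk import *
for n in('side','top'):cam(n,'8')
p,_=load('top','8')
cv2.imwrite('pics/b8.png',cv2.resize(p[90:240,300:450,::-1],None,fx=4,fy=4,interpolation=2))
for n in('top','side'):
    p,d=load(n,'8');P=cloud(n,d);h=cv2.cvtColor(p,cv2.COLOR_RGB2HSV)
    m=cv2.inRange(h,(30,60,50),(50,255,255))>0; r=rk(P)
    k=m&(P[...,2]>56)&(P[...,2]<70)&(abs(r[...,1])<60)&(abs(r[...,0]+90)<130)
    q=P[k];print(n,k.sum(),r[k].min(0),r[k].max(0),q[:,2].mean()); print(cv2.minAreaRect(q[:,:2].astype(np.float32)))
"; python3 g.py 401.7 -236 120 -82.5
```

```text
top 775 [-181.59605122  -24.50152995] [-13.33879387  25.62344671] 62.51629128123479
((523.2144775390625, -221.00765991210938), (168.25714111328125, 50.03546905517578), 7.704695701599121)
side 473 [-181.46671903  -26.89998298] [-11.53380865  29.9258536 ] 62.60919815176363
((524.0985107421875, -219.898193359375), (169.91433715820312, 56.7580680847168), 7.292566299438477)
now 11.15 [ 401.4 -236.1  200.2] [ 1.7998e+02  4.0000e-02 -8.2530e+01] j [-0.78  0.3   1.81  0.    1.03  0.66] F [ 0.1  0.5 -0.5] g 0.279
shift [-0.     -0.0003  0.0802] rot [ 0.0003  0.0007 -0.0005]
```

View pics/b8.png

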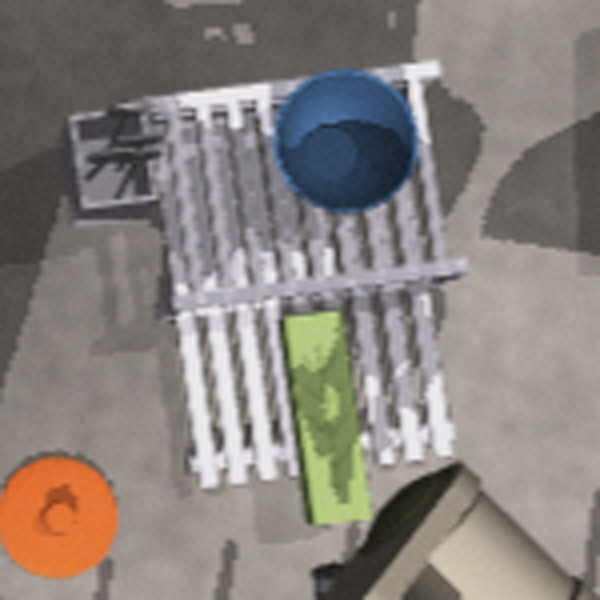

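Request:
step_arm --pt "0 0 0.025 0 0 0" --pt "0 0 0.05 0 0 0" --pt "0 0 0.075 0 0 0" --pt "0 0 0.088 0 0 0" --pt "0 0 0.088 0 0 0"

```text
time_s: 11.65
eef_pos: [401.6, -235.3, 110.3]
orientation: [3.139, 0.004, -1.44]
wrist_force: [0.2, 0.2, -0.0]
grip_width: 0.281
```

```bash
python3 -c "
from rk import *
s=manip.read_state(); print(rk(s['eef_pos']))
for x in(-195,-54): print(x,A.T@np.array([x,.6])+O)
for n in('side','top'):cam(n,'9')
p,_=load('top','9')
cv2.imwrite('pics/b9.png',cv2.resize(p[140:260,320:440,::-1],None,fx=5,fy=5,interpolation=2))"; python3 g.py 401.7 -236.6 112 -82.5
```

```text
[-219.94110585    2.01960816]
-195 [ 426.48993632 -233.45774057]
-54 [ 566.28366177 -215.05354746]
now 11.75 [ 402.1 -236.   112.2] [ 1.7999e+02  4.0000e-02 -8.2490e+01] j [-0.78  0.45  1.88  0.    0.81  0.66] F [ 0.4 -0.2  0.3] g 0.281
shift [0.0005 0.0004 0.0002] rot [0.0002 0.0007 0.0002]
```

View pics/b9.png

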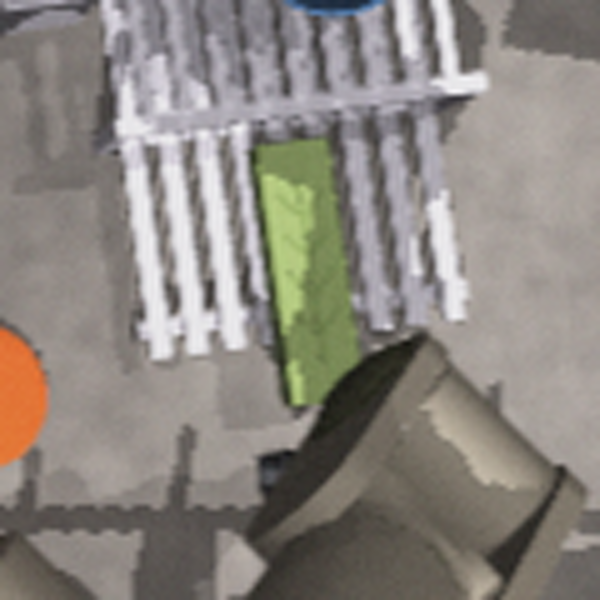

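View pics/side_9.png

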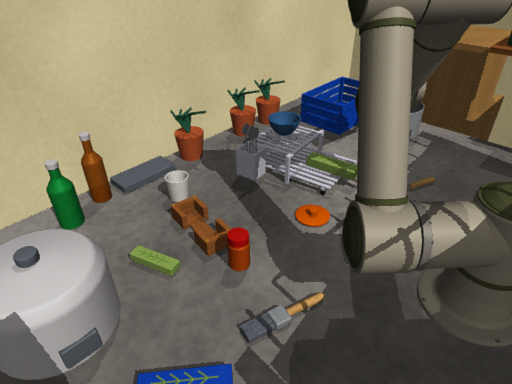

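Request:
step_arm --pt "0.0005 -0.007 0 0 0 0" --pt "0.0005 -0.014 0 0 0 0" --pt "0.0005 -0.021 0 0 0 0" --pt "0.0005 -0.028 0 0 0 0" --pt "0.0005 -0.035 0 0 0 0"

```text
time_s: 12.25
eef_pos: [437.3, -231.8, 112.4]
orientation: [3.141, 0.001, -1.439]
wrist_force: [-2.0, -1.9, 2.5]
grip_width: 0.283
```

```bash
cat > st.py <<'E'
from rk import *
import sys
s=manip.read_state(); print('rack tcp',rk(s['eef_pos']))
if len(sys.argv)>1:
    t=sys.argv[1]
    for n in('top','side'):
        p,d=cam(n,t);P=cloud(n,d);h=cv2.cvtColor(p,cv2.COLOR_RGB2HSV)
        m=cv2.inRange(h,(30,60,40),(50,255,255))>0; r=rk(P)
        k=m&(P[...,2]>52)&(P[...,2]<72)&(abs(r[...,1])<60)&(abs(r[...,0]+40)<200)
        if k.sum()<20: print(n,'few');continue
        q=P[k];print(n,k.sum(),r[k].min(0).round(1),r[k].max(0).round(1),q[:,2].mean().round(1)); print(cv2.minAreaRect(q[:,:2].astype(np.float32)))
    p=load('top',t)[0];q=load('side',t)[0]
    cv2.imwrite(f'pics/c{t}.png',np.hstack([cv2.resize(p[100:240,310:440,::-1],(390,420),interpolation=2),cv2.resize(q[90:220,230:360,::-1],(400,420),interpolation=2)]))
E
python3 st.py 10;python3 g.py 566.3 -215 112 -82.5
```

```text
rack tcp [-184.10566766    0.80163602]
top 646 [-168.6  -24.3] [-3.5 26. ] 62.1
((534.6734008789062, -219.4200439453125), (164.75253295898438, 49.83083724975586), 8.184747695922852)
side 483 [-171.8  -22.3] [-2.9 31. ] 61.6
((532.7918701171875, -215.88621520996094), (168.92266845703125, 53.30821228027344), 7.643681049346924)
now 12.35 [ 437.6 -231.8  112.3] [-1.7998e+02  2.0000e-02 -8.2460e+01] j [-0.72  0.5   1.8   0.    0.85  0.71] F [ 0.9 -0.1 -0.1] g 0.285
shift [ 0.0002 -0.1298  0.0003] rot [-0.0004  0.0003  0.0008]
```

View pics/c10.png

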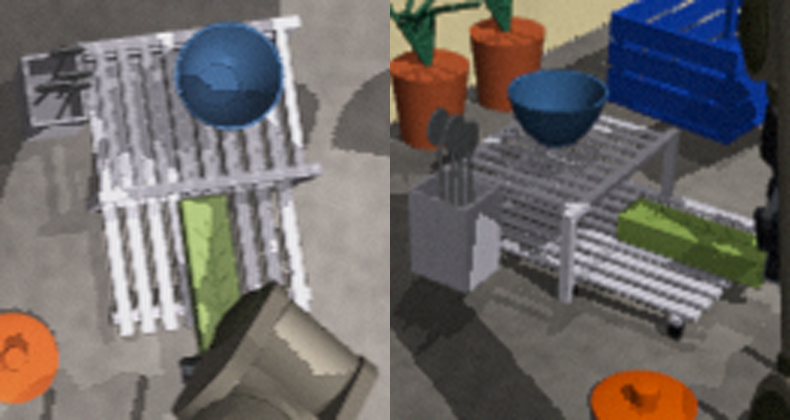

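Request:
step_arm --pt "0 -0.008 0 0 0 0" --pt "0 -0.016 0 0 0 0" --pt "0 -0.024 0 0 0 0" --pt "0 -0.032 0 0 0 0" --pt "0 -0.04 0 0 0 0"

```text
time_s: 12.85
eef_pos: [478.0, -226.4, 112.2]
orientation: [-3.141, 0.0, -1.439]
wrist_force: [-1.8, -0.8, 0.2]
grip_width: 0.279
```

```bash
python3 st.py 11;python3 g.py 566.3 -215 112 -82.5
```

```text
rack tcp [-143.00493462    0.88688583]
top 493 [-123.6  -24.8] [36.4 25.8] 62.3
((576.6734008789062, -213.93588256835938), (159.8106231689453, 50.400123596191406), 7.735069751739502)
side 427 [-130.2  -23.1] [30.1 29.4] 61.6
((569.8897094726562, -212.0193328857422), (160.2733917236328, 52.47812271118164), 7.5019450187683105)
now 12.95 [ 478.4 -226.5  112.4] [-1.7992e+02 -2.0000e-02 -8.2420e+01] j [-0.66  0.55  1.69  0.    0.89  0.77] F [-0.1  0.3  0.5] g 0.287
shift [ 0.0002 -0.0887  0.0005] rot [-0.0014 -0.0004  0.0014]
```

View pics/c11.png

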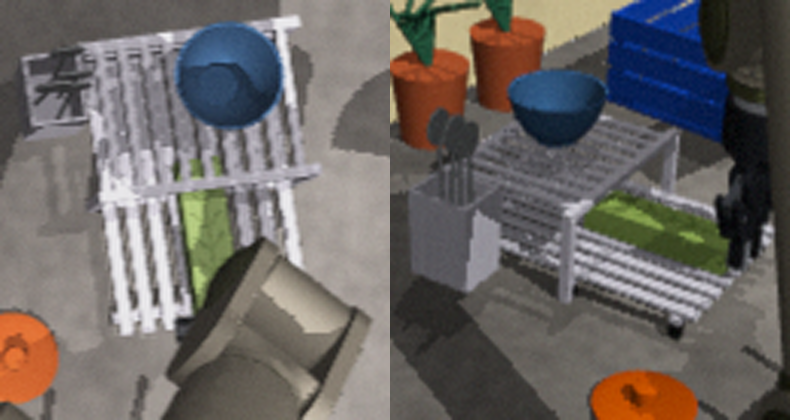

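Request:
step_arm --pt "0 -0.009 0 0 0 0" --pt "0 -0.018 0 0 0 0" --pt "0 -0.027 0 0 0 0" --pt "0 -0.036 0 0 0 0" --pt "0 -0.045 0 0 0 0"

```text
time_s: 13.45
eef_pos: [523.7, -220.4, 112.4]
orientation: [-3.14, -0.0, -1.438]
wrist_force: [-2.1, -0.8, 0.5]
grip_width: 0.284
```

```bash
python3 st.py 12;python3 g.py 566.3 -215 112 -82.5
```

```text
rack tcp [-96.88180982   0.87045654]
top 325 [-72.2 -24.3] [83.1 25.6] 62.1
((625.2381591796875, -207.26510620117188), (155.26402282714844, 49.88227081298828), 7.555746078491211)
side 296 [-83.6 -21.1] [80.5 30.2] 61.6
((617.8251953125, -204.28768920898438), (164.0752410888672, 51.19517517089844), 7.557921886444092)
now 13.55 [ 524.2 -220.4  112.5] [-1.7985e+02 -6.0000e-02 -8.2380e+01] j [-0.6   0.62  1.57  0.    0.95  0.83] F [-0.5  0.4  0.9] g 0.284
shift [ 0.0003 -0.0425  0.0006] rot [-0.0027 -0.001   0.0021]
```

View pics/c12.png

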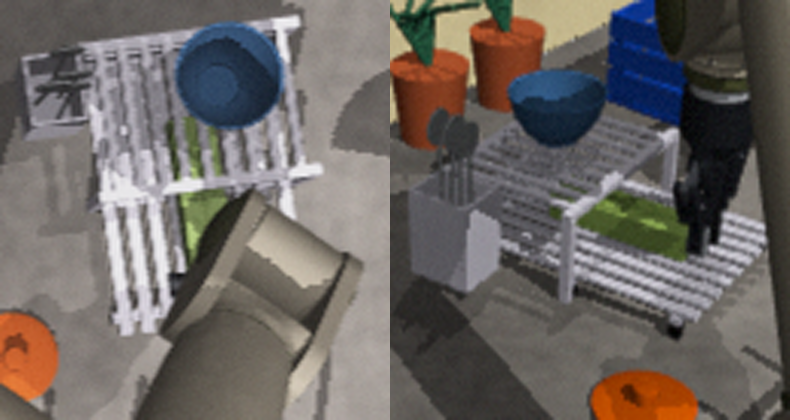

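Request:
step_arm --pt "0 -0.009 0 -0.002 -0.001 0.001" --pt "0 -0.018 0 -0.002 -0.001 0.001" --pt "0 -0.027 0 -0.002 -0.001 0.001" --pt "0 -0.036 0 -0.002 -0.001 0.001" --pt "0 -0.044 0 -0.002 -0.001 0.001"

```text
time_s: 14.05
eef_pos: [568.6, -214.4, 112.6]
orientation: [-3.141, 0.0, -1.439]
wrist_force: [-2.7, 0.4, 0.4]
grip_width: 0.28
```

```bash
python3 st.py 13;python3 g.py 520 -220 112 -82.5
```

```text
rack tcp [-51.66069358   0.98812444]
top 164 [-25.9 -24.6] [123.8  25.9] 62.3
((668.5634765625, -201.6600341796875), (149.74559020996094, 50.112144470214844), 7.944409370422363)
side 173 [-42.2 -19.9] [128.5  30.4] 61.6
((661.7802734375, -198.2880859375), (170.68661499023438, 50.04716873168945), 6.851587772369385)
now 14.15 [ 568.8 -214.3  112.7] [-1.799e+02 -3.000e-02 -8.241e+01] j [-0.55  0.69  1.44  0.    1.01  0.88] F [ 0.5 -0.2 -0.5] g 0.28
shift [-0.0008  0.0491  0.0006] rot [-0.0018 -0.0005  0.0016]
```

View pics/c13.png

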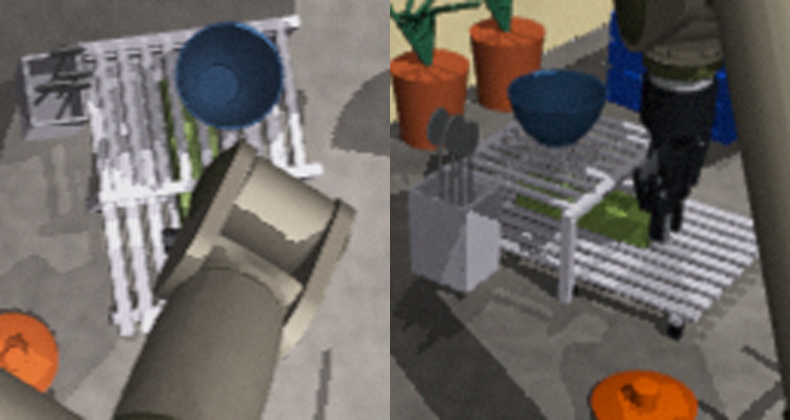

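Request:
step_arm --pt "0 0.012 0 0 0 0" --pt "0 0.03 0 0 0 0" --pt "0 0.06 0 0 0 0" --pt "0 0.095 -0.02 0 0 0" --pt "0 0.13 -0.05 0 0 0"

```text
time_s: 14.65
eef_pos: [438.2, -231.2, 161.9]
orientation: [-3.141, 0.001, -1.438]
wrist_force: [0.3, -0.5, 1.0]
grip_width: 0.279
```

Request:
step_arm --pt "0 0.03 -0.04 0 0 0" --pt "0 0.05 -0.08 0 0 0" --pt "0 0.07 -0.12 0 0 0" --pt "0 0.07 -0.13 0 0 0" --pt "0 0.07 -0.13 0 0 0"

```text
time_s: 15.15
eef_pos: [369.0, -240.9, 293.4]
orientation: [-3.139, -0.002, -1.439]
wrist_force: [-0.1, 0.1, -0.8]
grip_width: 0.283
```

```bash
python3 st.py 14;python3 g.py 520 -220 112 -82.5
```

```text
rack tcp [-253.00883388    0.68387392]
top 353 [-39.6 -24. ] [127.3  25.6] 62.1
((663.2532958984375, -202.2068634033203), (166.76806640625, 49.65071105957031), 7.172974586486816)
side 222 [-41.1 -22.9] [128.3  29.5] 61.4
((662.64501953125, -199.77413940429688), (169.33396911621094, 52.38285446166992), 7.3628010749816895)
now 15.25 [ 368.9 -240.3  290.8] [ 1.7997e+02  1.6000e-01 -8.2390e+01] j [-0.85  0.14  1.75  0.    1.25  0.59] F [-0.4  0.2 -0.2] g 0.277
shift [ 0.0004 -0.1525  0.1788] rot [0.0005 0.0027 0.002 ]
```

View pics/top_14.png

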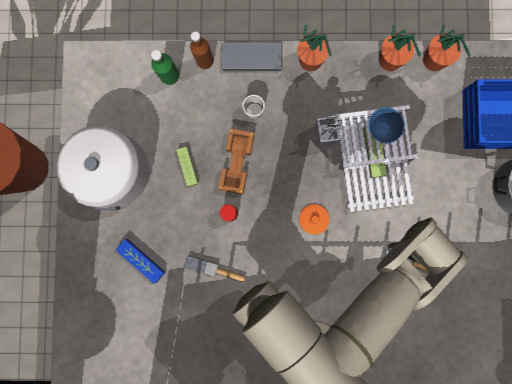

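View pics/c14.png

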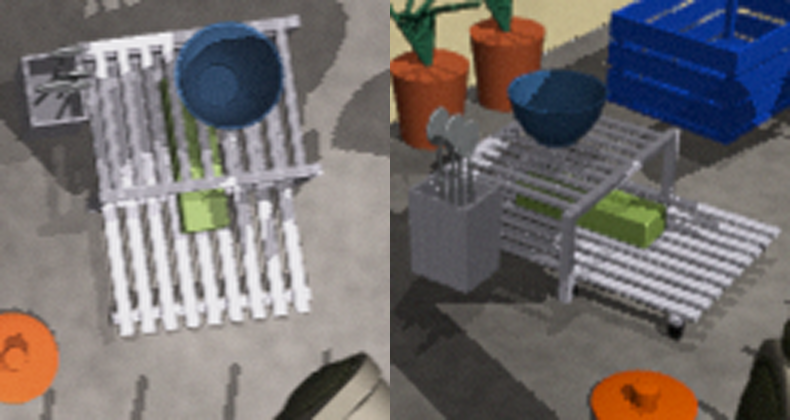

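```bash
python3 -c "
from h import *
print(manip.hand_in())"
```

```text
the job is handed in; nothing more can be done
None
```

The soap bar is lying flat under the rack's upper shelf, with about 75% of its length inside (two thirds was asked), and the job is handed in at about 15 s.

- **What I did:** I lifted the green bar out of the mould by the finger gaps and set it on the open front part of the deck. Contact showed as the wrist force going from about -3 N to +5 N. I let go of it there, then pushed it straight in with both fingertips, held a little apart, against its outer end. The arm was then backed well clear.
- **Final position:** In the rack's frame the bar runs from about x -40 to +128 mm, so roughly 128 of its 170 mm is under the shelf. Its long axis points at 7.2–7.4°, against 7.5° for the rack. Its top is at about 62 mm, so it is flat on the deck.
- **Other objects:** The jar and the lid show at the same place in the first and last top pictures; the bowl looks unmoved too. I compared these by eye rather than measuring them.
- **Forces:** The highest wrist force I saw was about 6 N, read at the end of each move.
- **Disagreement:** The two cameras differed by 1–4 mm sideways on the bar's place throughout. I went with the top camera, and the grasp and placing agreed with it.

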